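# Unlock and hold a centrifuge's sprung belt tensioner

## Task

Lift the key out of its stand, set its blade in the slot of the drive unit's captive lock screw and turn the screw a quarter turn anticlockwise (seen from above), right to its stop, so that its locking bar frees the tail of the sprung tensioner arm; touch the screw only with the key. Stand the key back in its stand, then take the arm by its upright peg and swing it anticlockwise against its spring all the way to the stop, and finish while holding it there with the gripper so that a belt could be fitted: do not let go. Leave the rotor, bottle and spanner where they are.

Things in the scene. Friction and masses are not known exactly. Their poses are not given: they have to be found in the camera images.
- unit: centrifuge drive unit, fixed to the bench: aluminium plate 260 x 200 x 12 mm carrying two steel pulleys, the tensioner arm and the lock screw; nothing on it rises above 92 mm. Until the screw is turned, its bar blocks the arm's tail and the arm moves less than about 0.15 rad. Origin: centre of the plate's underside; x along the 260 mm side, z up.
- pivot (a point): point on the vertical hinge axis of the tensioner arm, 50 mm above the bench; fixed in the unit; axes as the unit's.
- tension_arm (a joint): angle of the sprung arm about its pivot, rad: 0 = spring at rest, 0.9 = wound to its stop; grows anticlockwise from above. Flat steel bar 16 mm wide, top 50 mm above the bench, a black roller under its far end, a 50 mm tail beyond the pivot. The spring pulls back with about 2.5 N at the peg at 0 and 5 N at 0.9.
- peg (a point): the arm's grip: plain upright round steel peg, 16 mm diameter, from 50 to 92 mm above the bench, 120 mm from the pivot axis. The point lies on the peg's axis at 75 mm; x points outward from the pivot along the arm, z up; it moves with the arm.
- lock_screw (a joint): angle of the captive lock screw about its vertical axis, rad: starts at 0 to 0.1 (bar blocks the arm's tail), stop at 1.57 (bar clear); grows anticlockwise seen from above. Light friction (0.06 N m); stays where it is left.
- slot (a point): mouth of the slot: centre of the top face of the steel screw head, 70 mm above the bench. Head 40 mm across; slot 28 mm long, 8 mm wide, 10 mm deep, closed at its ends. x runs along the slot and along the dark locking bar below, which reaches 68 mm from the axis; z up; it turns with the screw.
- stand: grey key stand, fixed block 70 x 70 x 50 mm with an upright 28 mm through hole in the middle of its top. Origin: centre of its underside.
- key_grip (a point): centre of the key's black handle, 44 mm (x) x 16 mm (y) x 46 mm (z, up). Below it: collar 44 mm across, underside 29 mm below this point; round shank 14 mm; flat blade 22 mm wide (x), 4.5 mm thick (y), 14 mm long, its end 63 mm below this point. In the stand this point is 79 mm above the bench; with the blade at the slot's bottom, 123 mm.
- key: the same key, about 140 g, standing upright in its stand with the collar resting on the block; origin at the centre of the blade's lower end, axes as key_grip. The blade has about 0.15 rad of play in the slot.
- rotor: bystander: black six-place rotor with orange caps, about 125 mm across, 64 mm high; origin under its centre.
- bottle: bystander: white bottle, 64 mm across, 150 mm high; origin under its centre.
- spanner: bystander: spanner lying flat, about 200 mm long; origin under its middle.

How it is judged (in metres and radians):
On the way, in this order (a step that is already met when the one before it is completed fails the run):
1. the key's blade is in the screw's slot, the screw not yet turned (horizontal distance between key_grip and slot below 0.008 m and z of key_grip in the frame of slot below 0.058 m and angle between key_grip's own z axis and vertical below 0.15 rad and value of joint lock_screw below 1 rad), for 0.1 s.
2. the screw is turned to its stop with the key in the slot (horizontal distance between key_grip and slot below 0.008 m and z of key_grip in the frame of slot below 0.058 m and angle between key_grip's own z axis and vertical below 0.15 rad and value of joint lock_screw above 1.35 rad), for 0.1 s.
3. the key is back in its stand and let go, the arm not yet wound (horizontal distance between key_grip and stand below 0.008 m and z of key_grip in the frame of stand below 0.084 m and angle between key_grip's own z axis and vertical below 0.12 rad and contact force between the fingers and key below 0.1 N and value of joint tension_arm below 0.3 rad), for 0.1 s.
At the end, for the whole second after the job is handed in: tensioner arm within 0.06 rad of its stop (over 0.84 of 0.9), at rest and carried by the fingers (over 1.5 N on the arm); lock screw past 1.35 of 1.57 rad; key upright and fully down in its stand (within 8 mm of the hole's axis, collar within 5 mm of the block), not touched (value of joint tension_arm above 0.84 rad and velocity of joint tension_arm below 0.1 rad/s and contact force between the fingers and tension_arm above 1.5 N and value of joint lock_screw above 1.35 rad and horizontal distance between key_grip and stand below 0.008 m and z of key_grip in the frame of stand below 0.084 m and angle between key_grip's own z axis and vertical below 0.12 rad and contact force between the fingers and key below 0.1 N and contact force between key and tension_arm below 0.1 N); the arm keeps its last pose, push and grip.
It fails at once if the fingers touch the lock screw (contact force between the fingers and lock_screw above 0.5 N).
It fails at once if the black rotor is pushed more than 20 mm (distance of rotor from where it was at the start of the episode above 0.02 m).
It fails at once if the bottle is pushed more than 20 mm (distance of bottle from where it was at the start of the episode above 0.02 m).
It fails at once if the spanner is pushed more than 20 mm (distance of spanner from where it was at the start of the episode above 0.02 m).
It also fails if it takes over 67 s, if anything falls off the work surface, if the arm or the gripper's body presses on something with over 40 N, if the wrist force passes 120 N, or if a joint passes its speed limit or range.

## Robot

A 6-joint arm with a two-finger parallel gripper is mounted at the origin on the work surface. World frame = base frame: x ahead of the robot, y to its left, z up, the work surface at z = 0. Lengths are in mm, angles in rad, forces in N, time in s.
With the tool pointing down it reaches from about 275 to 825 mm from the base axis. Payload 4.9 kg.
Tool frame: the origin (TCP) lies between the finger pads; the fingertips stand 22 mm ahead of it and the grasp point (between the pads) lies 3 mm ahead of it; y points along the fingers, z is the direction in which the jaws open and shut, and the axes are right-handed (so a half turn about y gives the same grasp; the last joint's range is limited). The gripper opens to 85 mm and grips with 20 to 120 N. Pads are 22 mm wide; open, the fingers measure 114 mm over their backs; the gripper's body (76 mm by 85 mm) begins 54 mm behind the grasp point. The pads swing forward as they close: fully open they stand 13 mm farther back than shut.
Start: joints at [1.149, 0.326, -0.193, 1.052, 0, 1.437], TCP at [156.108, 527.398, 253.281] pointing down, gripper open.
Joint ranges: [-2.65, 2.65], [-0.97, 1.79], [-1.3, 1.35], [-1.93, 2.1], [-1.47, 1.37], [-3.14, 3.14]. Speed limits (rad/s): [2.57, 2.57, 3.14, 3.14, 3.14, 3.14].

## Interface

Orientations are given as [roll, pitch, yaw] about the fixed x, y, z axes, in that order (R = Rz(yaw) Ry(pitch) Rx(roll)).
In Python, from plant import telemetry, get_image, calibration, env gives the robot as it stands.
- The arm moves only by the shell command python3 -m jog 'ROWS'. ROWS is text: rows parted by semicolons, each of 5 numbers parted by spaces: the shift along the tool's x, y, z in units of 40 mm (1.0 is 40 mm), then the turn about the tool's y in units of 6 degrees (1.0 is 6 degrees), then the closure, from 0 (fully open) to 1 (shut). In form: dx dy dz yaw grip; .... A call has exactly 10 rows; each row is the pose to reach, as a shift and turn from the pose measured when the call began, along the tool's axes at that moment; what a row does not reach only later rows make up. A row lasts 1/12 s, in which the tool goes at most 41.7 mm and 7.16 degrees, less where a joint would pass 70% of its speed; a pose out of reach is approached as far as the arm can. A call with a gripper value outside its range is refused whole. The fingers move at their own pace and stop on an object; the grip force is fixed at half the most. Time passes only in rows, so rows that repeat a pose let the fingers close, or fill a call up. It gives the time, the measured TCP pose, the force and the opening at its end, in the units of the state.
- telemetry.get_obs(): the state, without advancing time (a new reading comes with each control period).
- get_image(name): name is "side" or "top"; returns (picture, depth): 384x512x3 uint8, blue, green, red; 384x512 float32, mm along the optical axis (not along the pixel's ray), 0 where there is no reading.
- calibration(name): a dict with "intrinsics" (3x3 intrinsics, pixels), "k1" (the pictures are not rectified: a ray, as slopes to the right and down, at radius r is drawn at 1 + k1 r^2 times it, then the intrinsics apply), "cam_to_world" (4x4, takes a point from camera to world coordinates). Camera axes: x right, y up, looking along -z (the intrinsics and any distortion apply to the point x, -y, -z); pixel columns grow to the right and rows downward; lengths in mm; the calibration is good to about 2 mm. A picture is of the moment at which its call begins. calibration takes no time and is no camera call.
- env.job_done(): hands the job in, once; it reports no verdict.
The state is a dict: "clock": time; "q": joint angles; "dq": joint speeds; "tau": joint torques, N m; "ee_pos": TCP position; "tool_rot": TCP orientation; "wrist_force": force on the tool from outside, world axes, zero at the start; "ft_torque": the same for the moment, N m; "gripper_width": opening from 0.0 (shut) to 1.0 (fully open).
Only numpy, scipy, OpenCV 4.12 (cv2) and the standard library are available. Lean on these libraries where they do the work, as an engineer would, in place of code of your own. Each camera call takes 0.05 s, during which the arm holds its last target. There are 200 camera calls.

## Working session

There is one attempt and no reset: what is moved stays moved. The work goes in short steps, Python scripts to look and compute and a shell command to move; the robot and the scene stay as the last step left them, time stands still between calls to the robot, and variables do not carry over. Pictures are saved under pics/ and viewed, about 8 in all and at most 12, crops included, and the job is handed in when it is done.

```bash
ls; mkdir -p pics; cat > h.py <<'E'
import numpy as np, cv2
from plant import telemetry, get_image, calibration, env
def world(name,u,v,z=None,d=None):
    c=calibration(name);K=np.array(c["intrinsics"]);T=np.array(c["cam_to_world"]);k=c["k1"]
    x=(u-K[0,2])/K[0,0];y=(v-K[1,2])/K[1,1]
    rd=np.hypot(x,y);r=rd
    for _ in range(20): r=rd/(1+k*r*r)
    s=r/rd if rd>0 else 1; x*=s;y*=s
    ray=T[:3,:3]@np.array([x,-y,-1.]);o=T[:3,3]
    t=d if d is not None else (z-o[2])/ray[2]
    return o+t*ray
def cloud(name,dep):
    c=calibration(name);K=np.array(c["intrinsics"]);T=np.array(c["cam_to_world"]);k=c["k1"]
    v,u=np.mgrid[:384,:512];x=(u-K[0,2])/K[0,0];y=(v-K[1,2])/K[1,1]
    rd=np.hypot(x,y);r=rd.copy()
    for _ in range(20): r=rd/(1+k*r*r)
    s=np.where(rd>0,r/np.maximum(rd,1e-9),1)
    p=np.stack([x*s,-y*s,-np.ones_like(x)],-1)*dep[...,None]
    return p@T[:3,:3].T+T[:3,3]
E
python3 - <<'E'
from h import *
for n in("side","top"):
    im,d=get_image(n);np.savez(n+"0.npz",im=im,d=d);cv2.imwrite(f"pics/{n}0.png",im)
    c=calibration(n);print(n,c["intrinsics"],c["k1"],np.round(c["cam_to_world"],3))
o=telemetry.get_obs();print({k:np.round(v,3) for k,v in o.items()})
E
```

```text
pics
side [[398.83454121   0.         259.44485155]
 [  0.         398.83454121 189.03783716]
 [  0.           0.           1.        ]] -0.012132331408503092 [[-9.05000e-01  3.31000e-01 -2.67000e-01  3.11522e+02]
 [-4.25000e-01 -6.97000e-01  5.77000e-01  6.09190e+02]
 [ 5.00000e-03  6.36000e-01  7.71000e-01  8.34481e+02]
 [ 0.00000e+00  0.00000e+00  0.00000e+00  1.00000e+00]]
top [[386.1684218    0.         267.10023267]
 [  0.         386.1684218  192.41262047]
 [  0.           0.           1.        ]] -0.002716629531018987 [[ 7.400000e-02  9.760000e-01 -2.040000e-01  3.268620e+02]
 [-9.970000e-01  7.300000e-02 -1.100000e-02  4.066300e+01]
 [ 4.000000e-03  2.040000e-01  9.790000e-01  1.250859e+03]
 [ 0.000000e+00  0.000000e+00  0.000000e+00  1.000000e+00]]
{'clock': np.float64(0.1), 'q': array([ 1.149,  0.327, -0.193,  1.052, -0.   ,  1.437]), 'dq': array([ 0.001, -0.003,  0.002,  0.001, -0.   , -0.   ]), 'tau': array([-0.0000e+00, -4.4424e+01,  2.6304e+01,  8.0000e-03, -0.0000e+00,
       -0.0000e+00]), 'ee_pos': array([155.887, 526.932, 252.59 ]), 'tool_rot': array([-1.572,  0.   , -0.288]), 'wrist_force': array([-0.689,  0.218,  0.225]), 'ft_torque': array([-0.05 , -0.052,  0.016]), 'gripper_width': np.float64(0.999)}
```

View pics/top0.png

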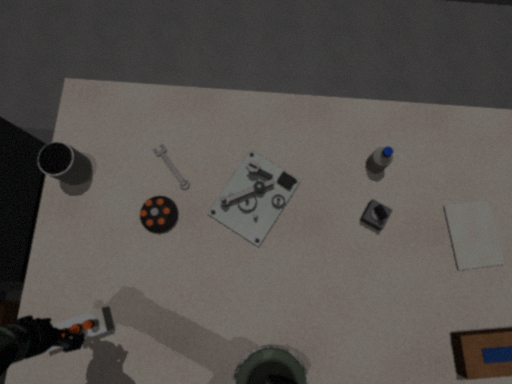

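View pics/side0.png

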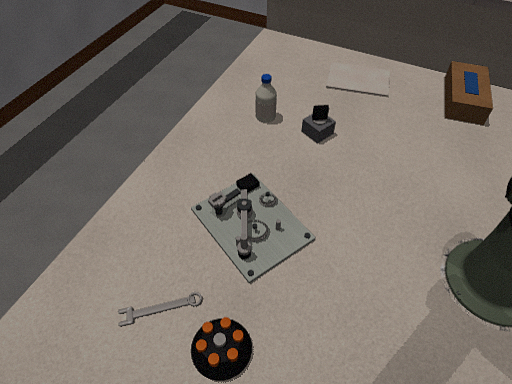

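The top view shows the unit at about (255,198), the key and stand at (376,214), the rotor at (158,213) and the spanner at (172,167). The bottle is at (380,158). Next I'll zoom in on the unit and key.

```bash
python3 - <<'E'
from h import *
I={n:np.load(n+"0.npz")["im"] for n in("side","top")}
def crop(n,x0,y0,w,h,s):
    return cv2.convertScaleAbs(cv2.resize(I[n][y0:y0+h,x0:x0+w],None,fx=s,fy=s,interpolation=cv2.INTER_CUBIC),alpha=1.5)
a=crop("top",205,148,100,100,4);b=crop("side",190,165,130,115,3)
b=cv2.copyMakeBorder(b,0,400-b.shape[0],0,400-b.shape[1],cv2.BORDER_CONSTANT)
c=crop("top",350,190,50,50,4);d=crop("side",290,95,50,50,4)
cv2.imwrite("pics/z.png",np.vstack([np.hstack([a,b]),np.hstack([c,d,np.zeros((200,400,3),np.uint8)])]))
E
```

```text
(no output)
```

View pics/z.png

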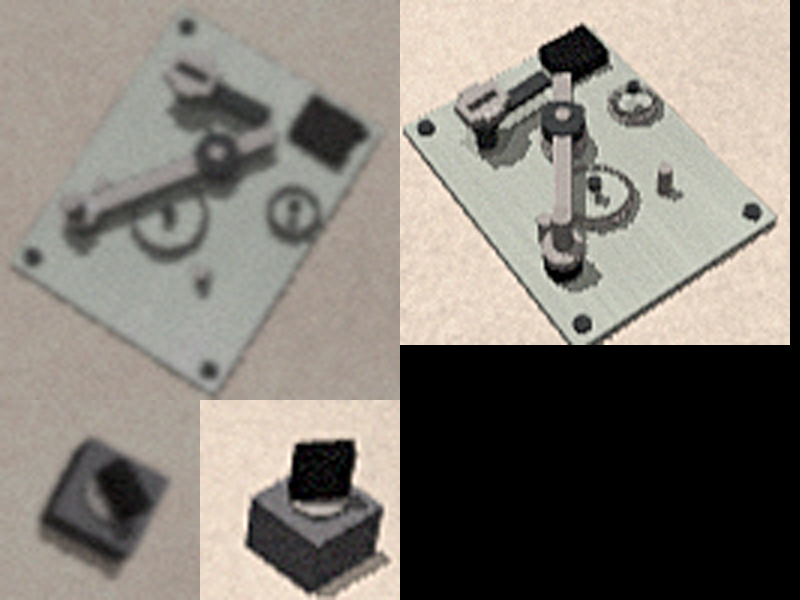

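Crop: in the top view the screw head is at about (253,167), the pivot hub at (259,187) and the arm's end at (224,200). In the side view the head is at (217,199), the hub at (244,205) and the peg near (239,240). The key handle is the black box. Now I'll get metric positions from rays and depth.

```bash
python3 - <<'E'
from h import *
np.set_printoptions(precision=1,suppress=True)
P={}
for n in("side","top"):
    f=np.load(n+"0.npz");im=f["im"];P[n]=cloud(n,f["d"])
    # slot/head
def reg(n,c,r,z0,z1):
    p=P[n].reshape(-1,3);m=(np.hypot(p[:,0]-c[0],p[:,1]-c[1])<r)&(p[:,2]>z0)&(p[:,2]<z1);return p[m]
print("head",world("top",253,166.75,70),world("side",217.3,199.3,70))
print("hub",world("top",258.75,187,58),world("side",244.5,203.5,58))
print("key",world("top",380.5,211,102),world("side",320.5,105,102))
for n in P:
    for nm,uv,z in (("head",{"top":(253,166.75),"side":(217.3,199.3)},70),("key",{"top":(380,212),"side":(320,113)},90)):
        c=world(n,*uv[n],z);q=reg(n,c,60,z-7,z+20);print(n,nm,c,len(q),q.mean(0) if len(q) else "",q.std(0) if len(q) else "", q[:,2].max() if len(q) else"")
    k=reg(n,world("top",380,212,90),60,62,115)
    if len(k):
        r=cv2.minAreaRect(k[:,:2].astype(np.float32));print(n,"keyrect",r,np.percentile(k[:,2],[5,50,95]))
    k=reg(n,world("top",380,212,50),70,45,54)
    if len(k): print(n,"standtop",len(k),cv2.minAreaRect(k[:,:2].astype(np.float32)),k[:,2].mean())
    k=reg(n,world("top",253,167,70),25,66,74)
    if len(k): print(n,"headtop",len(k),k.mean(0),cv2.minAreaRect(k[:,:2].astype(np.float32)))
    u=reg(n,world("top",230,200,75),60,72,97)
    print(n,"peg",len(u),u.mean(0) if len(u) else"",u[:,2].max() if len(u) else "")
    u=reg(n,world("top",240,195,50),80,45,54)
    print(n,"arm",len(u),u.mean(0), cv2.minAreaRect(u[:,:2].astype(np.float32)))
E
```

```text
head [651.9 104.5  70. ] [655.3 110.2  70. ]
hub [590.4  81.6  58. ] [594.1  85.2  58. ]
key [ 534.4 -291.5  102. ] [ 539.9 -299.5  102. ]
side head [655.3 110.2  70. ] 186 [656.7 109.7  68.6] [10.9 11.4  2.1] 72.35665131452754
side key [ 532.7 -279.5   90. ] 122 [ 535.1 -290.5   95.7] [11.4  7.7  5.8] 103.80122261335669
side keyrect ((536.0739135742188, -293.3760070800781), (44.01420974731445, 20.703941345214844), 31.960145950317383) [ 64.2  87.2 102.2]
side standtop 249 ((536.2965698242188, -294.3521423339844), (72.96868896484375, 74.2031478881836), 66.54151916503906) 49.26264182223897
side headtop 148 [655.4 107.6  69.2] ((656.4072265625, 107.50863647460938), (39.18791198730469, 38.590518951416016), 73.64248657226562)
side peg 68 [541.7 193.9  86.4] 94.57067877322095
side arm 385 [567.6 137.8  49.7] ((568.7088623046875, 132.65687561035156), (130.33631896972656, 115.75782012939453), 73.13363647460938)
top head [651.9 104.5  70. ] 108 [654.8 104.8  68.2] [10.7 11.   2.3] 73.18601715671548
top key [ 533.3 -293.5   90. ] 99 [ 533.9 -296.7   98.4] [11.2  8.   4.9] 105.03849219706626
top keyrect ((534.6345825195312, -297.78863525390625), (43.3239860534668, 18.027706146240234), 31.115894317626953) [ 67.7  98.6 103.5]
top standtop 297 ((535.2408447265625, -298.09478759765625), (69.78145599365234, 70.96446990966797), 65.62455749511719) 48.91757361857626
top headtop 88 [654.8 105.5  68.9] ((654.77685546875, 105.04417419433594), (40.43694305419922, 36.552852630615234), 72.65984344482422)
top peg 27 [539.9 187.3  87.9] 93.5768697308281
top arm 245 [567.9 132.9  49.4] ((568.5692138671875, 133.35406494140625), (125.94486236572266, 105.98460388183594), 78.6529312133789)
```

```bash
cat >> h.py <<'E'
def to(x,y,z,yaw):
    """units from current pose; yaw deg of tool x (mod 180 free)"""
    from scipy.spatial.transform import Rotation as R
    o=telemetry.get_obs();Rm=R.from_euler("xyz",o["tool_rot"]).as_matrix()
    d=Rm.T@(np.array([x,y,z])-o["ee_pos"])/40
    cur=np.degrees(np.arctan2(Rm[1,0],Rm[0,0]));t=-((yaw-cur+180)%360-180)/6
    print("units",np.round(d,3),"yaw",round(t,3),"| pos",np.round(o["ee_pos"],1),"yaw",round(cur,1),"clock",o["clock"],"F",np.round(o["wrist_force"],1),"w",round(float(o["gripper_width"]),3),"q6",round(o["q"][5],2),"tilt",np.round(np.degrees(np.arccos(-Rm[2,1])),2))
E
python3 - <<'E'
from h import *
np.set_printoptions(precision=1,suppress=True)
C={"side":(655.9,107.6),"top":(654.8,105.2)}
for n in("side","top"):
    f=np.load(n+"0.npz");im=f["im"];P=cloud(n,f["d"]);g=im.max(2).astype(float)
    cx,cy=C[n];dx=P[...,0]-cx;dy=P[...,1]-cy;r=np.hypot(dx,dy);z=P[...,2];a=np.degrees(np.arctan2(dy,dx))
    m=(r>26)&(r<68)&(abs(a+114)<35)&(z>22)&(g<100)
    print(n,"bar px",m.sum(),"z",np.percentile(z[m],[5,50,95]),"ang med",np.median(a[m]))
    mm=m&(abs(z-np.median(z[m]))<6);pts=np.c_[dx[mm],dy[mm]].astype(np.float32);l=cv2.fitLine(pts,cv2.DIST_L2,0,.01,.01).ravel();print(" line",np.degrees(np.arctan2(l[1],l[0])),l[2:], "ang of mean",np.degrees(np.arctan2(*pts.mean(0)[::-1])))
    h=(r<16)&(z>56)
    thr=np.percentile(g[h],60)*.75;s=h&(g<thr);v,u=np.nonzero(s)
    w=np.array([world(n,uu,vv,70)[:2] for uu,vv in zip(u,v)]);
    if len(w)>4: l=cv2.fitLine(w.astype(np.float32),cv2.DIST_L2,0,.01,.01).ravel();print(" slot n",len(w),w.mean(0),np.degrees(np.arctan2(l[1],l[0])))
to(536,-296,200,31.5)
E
```

```text
side bar px 109 z [43.3 49.2 53.8] ang med -117.40253803139224
 line -1.0180607 [-23.9 -40.8] ang of mean -120.3426
 slot n 30 [657.1 108.4] 79.78132
top bar px 90 z [43.8 48.6 53.2] ang med -116.47052409979365
 line 11.493747 [-24.6 -42. ] ang of mean -120.35705
 slot n 19 [655.2 105.3] 63.971905
units [ 15.    1.3 -17. ] yaw -7.998 | pos [155.9 526.9 252.6] yaw -16.5 clock 0.1 F [-0.7  0.2  0.2] w 0.999 q6 1.44 tilt 0.09
```

```bash
python3 -m jog '0.3 0 -0.4 -0.3 0; 1 0.1 -1.1 -1 0; 1.7 0.2 -1.9 -1.7 0; 2.4 0.2 -2.6 -2.4 0; 3 0.3 -3.4 -3 0; 3.6 0.3 -4.1 -3.6 0; 4.3 0.4 -4.9 -4.3 0; 5 0.4 -5.6 -5 0; 5.6 0.5 -6.4 -5.6 0; 6.2 0.5 -7 -6.2 0'; python3 -c "
from h import *; to(536,-296,200,31.5)"
```

```text
clock: 0.93
ee_pos: [313.5, 185.6, 232.3]
tool_rot: [-1.572, 0.003, 0.364]
wrist_force: [0.9, 1.7, -0.6]
gripper_width: 1.001
units [  0.913   0.825 -13.229] yaw -1.773 | pos [313.5 185.6 232.3] yaw 20.9 clock 0.9333 F [ 0.9  1.7 -0.6] w 1.001 q6 -0.03 tilt 0.17
```

```bash
python3 -m jog '0.1 0.1 -1 -0.2 0; 0.1 0.1 -2 -0.4 0; 0.2 0.2 -3 -0.6 0; 0.3 0.3 -4 -0.8 0; 0.4 0.4 -5 -1 0; 0.4 0.4 -6 -1.2 0; 0.5 0.5 -7 -1.4 0; 0.6 0.6 -8 -1.6 0; 0.7 0.7 -9 -1.7 0; 0.8 0.8 -10 -1.77 0'; python3 -c "
from h import *; to(536,-296,200,31.5)"
```

```text
clock: 1.77
ee_pos: [486.0, -178.9, 200.3]
tool_rot: [-1.571, 0.003, 0.549]
wrist_force: [0.4, 1.1, 1.4]
gripper_width: 1.0
units [-0.462  0.009 -3.15 ] yaw -0.005 | pos [ 486.  -178.9  200.3] yaw 31.5 clock 1.7667 F [0.4 1.1 1.4] w 1.0 q6 -1.04 tilt 0.17
```

```bash
python3 -m jog '-0.1 0 -0.8 0 0; -0.3 0 -1.6 0 0; -0.4 0 -2.4 0 0; -0.46 0 -3.1 0 0; -0.46 0 -3.15 0 0; -0.46 0.7 -3.15 0 0; -0.46 1.4 -3.15 0 0; -0.46 2 -3.15 0 0; -0.46 2.4 -3.15 0 0; -0.46 2.4 -3.15 0 0'; python3 - <<'E'
from h import *
to(536,-296,90,31.5)
im,d=get_image("side");c=cv2.resize(im[50:200,240:400],None,fx=4,fy=4)
im2,d2=get_image("top");c2=cv2.resize(im2[150:270,330:450],(450,600))[:, :200] 
cv2.imwrite("pics/g.png",cv2.convertScaleAbs(c,alpha=1.5))
E
```

```text
clock: 2.6
ee_pos: [532.9, -293.8, 100.1]
tool_rot: [-1.564, 0.006, 0.549]
wrist_force: [-0.8, 0.7, -0.1]
gripper_width: 0.999
units [ 0.038  0.251 -0.088] yaw -0.004 | pos [ 532.9 -293.8  100.1] yaw 31.5 clock 2.6 F [-0.8  0.7 -0.1] w 0.999 q6 -1.17 tilt 0.54
```

View pics/g.png

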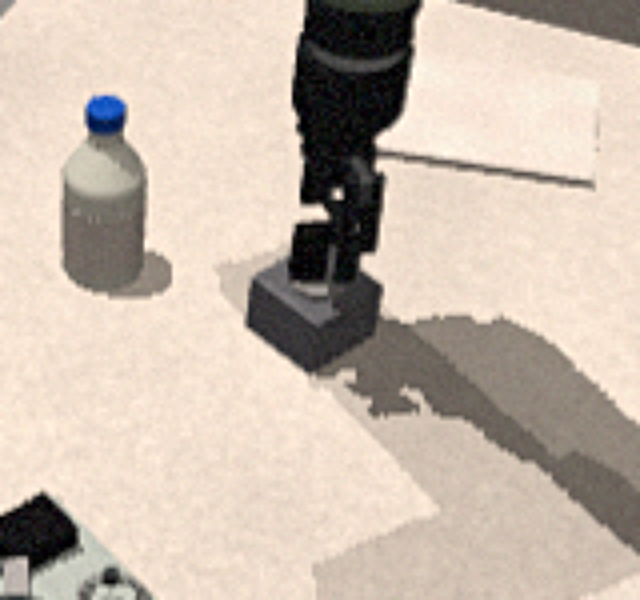

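The open jaws straddle the handle at picture (315,255), and the bottle is well clear. I'll go down and close.

```bash
python3 -m jog '0.04 0.15 -0.05 0 0; 0.04 0.28 -0.06 0 0; 0.04 0.28 -0.06 0 0.4; 0.04 0.28 -0.06 0 0.6; 0.04 0.28 -0.06 0 0.8; 0.04 0.28 -0.06 0 1; 0.04 0.28 -0.06 0 1; 0.04 0.28 -0.06 0 1; 0.04 0.28 -0.06 0 1; 0.04 0.28 -0.06 0 1';python3 -m jog '0 0 0 0 1; 0 0 0 0 1; 0 -0.1 0 0 1; 0 -0.3 0 0 1; 0 -0.6 0 0 1; 0 -1 0 0 1; 0 -1.4 0 0 1; 0 -1.8 0 0 1; 0 -2.2 0 0 1; 0 -2.4 0 0 1';  python3 - <<'E'
from h import *
to(655,106,220,66)
E
```

```text
clock: 3.53
ee_pos: [538.1, -296.8, 93.2]
tool_rot: [-1.57, 0.003, 0.55]
wrist_force: [-0.3, 0.0, 3.2]
gripper_width: 0.174
clock: 4.37
ee_pos: [539.1, -297.2, 191.8]
tool_rot: [-1.573, 0.002, 0.549]
wrist_force: [0.0, -0.5, -2.0]
gripper_width: 0.176
units [ 7.733 -0.736  7.083] yaw -5.753 | pos [ 539.1 -297.2  191.8] yaw 31.5 clock 4.3667 F [ 0.  -0.5 -2. ] w 0.176 q6 -1.17 tilt 0.16
```

```bash
python3 -m jog '0.2 -0.1 0.2 -0.2 1; 0.7 -0.3 0.6 -0.6 1; 1.3 -0.6 1.2 -1.1 1; 2 -0.7 1.8 -1.6 1; 2.7 -0.7 2.5 -2.1 1; 3.4 -0.7 3.1 -2.6 1; 4.1 -0.7 3.7 -3.1 1; 4.7 -0.7 4.3 -3.6 1; 5.3 -0.7 4.9 -4.1 1; 5.8 -0.7 5.3 -4.5 1';  python3 - <<'E'
from h import *
to(655,106,210,66)
E
```

```text
clock: 5.2
ee_pos: [625.5, 8.8, 218.2]
tool_rot: [-1.569, 0.003, 1.027]
wrist_force: [0.3, -0.1, -1.3]
gripper_width: 0.172
units [2.462 0.201 0.627] yaw -1.197 | pos [625.5   8.8 218.2] yaw 58.8 clock 5.2 F [ 0.3 -0.1 -1.3] w 0.172 q6 -1.13 tilt 0.17
```

```bash
python3 -m jog '0.5 0 0.1 -0.2 1; 1 0.1 0.2 -0.5 1; 1.5 0.1 0.4 -0.8 1; 2 0.2 0.5 -1 1; 2.3 0.2 0.6 -1.2 1; 2.46 0.2 0.63 -1.2 1; 2.46 0.2 0.63 -1.2 1; 2.46 0.2 0.63 -1.2 1; 2.46 0.2 0.63 -1.2 1; 2.46 0.2 0.63 -1.2 1';  python3 - <<'E'
from h import *
to(655,106,210,66)
S={}
for n in("side","top"):
    im,d=get_image(n);np.savez(n+"1.npz",im=im,d=d);S[n]=im
a=cv2.resize(S["side"][120:220,165:285],(480,400),interpolation=cv2.INTER_CUBIC)
b=cv2.resize(S["top"][130:210,205:285],(400,400),interpolation=cv2.INTER_CUBIC)[:,40:360]
cv2.imwrite("pics/h.png",cv2.convertScaleAbs(np.hstack([a,b]),alpha=1.7))
E
```

```text
clock: 6.03
ee_pos: [654.8, 104.9, 210.2]
tool_rot: [-1.569, 0.002, 1.151]
wrist_force: [-0.1, 0.3, -2.4]
gripper_width: 0.177
units [0.028 0.006 0.006] yaw -0.012 | pos [654.8 104.9 210.2] yaw 65.9 clock 6.0333 F [-0.1  0.3 -2.4] w 0.177 q6 -1.1 tilt 0.18
```

View pics/h.png

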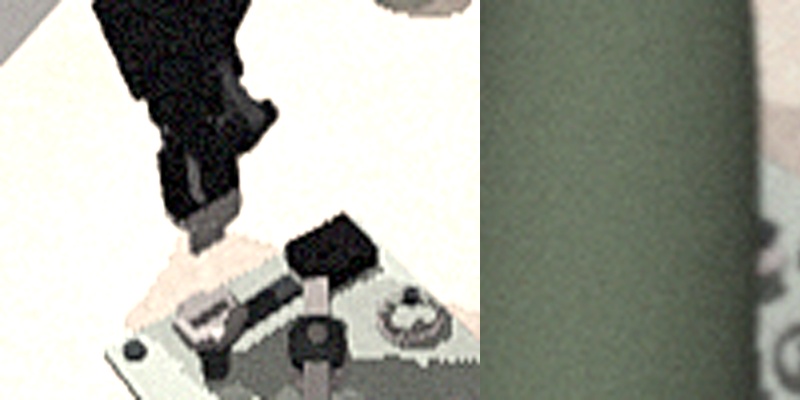

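The key hangs upright above the screw in the side view. Its collar is at about (217,173) full frame, the blade end at (216,181) and the head at (217,199). The top view is blocked by the arm, so I'll measure the key and slot in the side camera only.

```bash
python3 - <<'E'
from h import *
np.set_printoptions(precision=1,suppress=True)
f=np.load("side1.npz");im=f["im"];P=cloud("side",f["d"]);g=im.max(2)
m0=(np.hypot(P[...,0]-655,P[...,1]-106)<40)
v,u=np.nonzero(m0&(P[...,2]>100)&(P[...,2]<175))
for r in range(v.min(),v.max()+1):
    q=m0[r]&(P[r,:,2]>100)&(P[r,:,2]<185);c=np.nonzero(q)[0]
    if len(c): print(r,c.min(),c.max(),P[r,c].mean(0),P[r,c].std(0),"lum",int(np.median(g[r,c])))
# head & slot again, this frame and old
for n in("side0.npz","side1.npz"):
    f=np.load(n);P=cloud("side",f["d"]);g=f["im"].max(2).astype(float)
    r=np.hypot(P[...,0]-656.4,P[...,1]-107.5);m=(r<26)&(abs(P[...,2]-70)<4);k=P[m];print("head",m.sum(),cv2.minEnclosingCircle(k[:,:2].astype(np.float32)),cv2.minAreaRect(k[:,:2].astype(np.float32)))
    v,u=np.nonzero(m);print(u.min(),u.max(),v.min(),v.max())
    if n=="side0.npz":print(g[188:212,204:232].astype(int))
E
```

```text
167 222 224 [640.9  93.1 175.6] [0.8 2.2 1.8] lum 48
168 220 224 [641.6  96.5 175.4] [1.8 3.2 2.5] lum 52
169 218 224 [641.8 100.7 176.1] [3.1 3.7 2.6] lum 48
170 217 224 [642.8 101.6 173.2] [3.9 4.  3. ] lum 51
171 206 225 [646.6 110.2 176.7] [9.1 8.3 4.5] lum 48
172 206 224 [648.5 114.1 176.3] [9.  8.1 4.5] lum 50
173 206 224 [648.5 115.7 174.7] [10.1  7.7  4.4] lum 58
174 207 224 [646.6 117.5 174.1] [9.5 6.5 2.8] lum 57
175 207 223 [647.2 119.  172. ] [9.6 5.3 2.2] lum 60
176 208 222 [645.9 121.5 171.8] [8.7 4.4 1.8] lum 68
177 210 220 [644.6 123.8 171.5] [6.4 3.  1.2] lum 60
178 212 220 [645.5 118.9 162.6] [ 4.  10.8 12. ] lum 55
179 212 220 [653.2 108.2 144.2] [3.7 6.2 5.6] lum 51
180 212 220 [653.6 108.2 140.5] [3.2 6.3 5.4] lum 53
181 212 218 [655.5 109.8 137.8] [3.1 4.1 3.3] lum 45
182 213 216 [655.3 112.7 137.4] [1.5 2.6 2.3] lum 58
183 213 215 [655.6 114.7 135.8] [2.  0.9 1.1] lum 89
head 165 ((657.8062133789062, 107.6725845336914), 22.36707878112793) ((657.0453491210938, 108.1225357055664), (40.0672721862793, 39.72039794921875), 70.7432861328125)
208 226 192 206
[[155 156 
[... 2283 characters left out ...]
  0
   26 109  92  99 100  46  55  70  81  78]
 [132 133 132 132 132 129 124 136 114 109  41   4  15  21  17  24   9  21
   52  56  55  49  56  52  68  77  75  72]
 [133 128 131 130 130 131 126 134 115 116  88  25  12   7  23  25   9   6
   42  56  55  57  52  52  78  74  79  71]
 [133 128 129 135 134 138 134 131 114 118 122  48  10  21  21  14  15  22
   36  65  61  57  53  71  84  74  76  70]
 [135 131 127 128 134 131 122 125 106 114 123  66   4  27  14  17  23  17
   30  61  58  53  51  82  77  75  80  79]]
head 164 ((657.2352294921875, 108.464599609375), 22.281930923461914) ((656.42822265625, 108.54904174804688), (41.17411422729492, 39.104896545410156), 65.19749450683594)
208 226 192 206
```

```bash
cat >> h.py <<'E'
def proj(name,p):
    c=calibration(name);K=np.array(c["intrinsics"]);T=np.array(c["cam_to_world"])
    q=T[:3,:3].T@(np.array(p,float)-T[:3,3]);x,y=q[0]/-q[2],-q[1]/-q[2];s=1+c["k1"]*(x*x+y*y)
    return np.array([K[0,0]*x*s+K[0,2],K[1,1]*y*s+K[1,2]])
E
python3 - <<'E'
from h import *
np.set_printoptions(precision=1,suppress=True)
f=np.load("side0.npz");g=f["im"].max(2)
mask=np.zeros_like(g);mask[194:202,211:222]=(g[194:202,211:222]<80)
n,l,s,c=cv2.connectedComponentsWithStats(mask);i=1+np.argmax(s[1:,4]);v,u=np.nonzero(l==i)
w=np.array([world("side",a,b,70)[:2] for a,b in zip(u,v)],np.float32)
print(len(u),u.mean(),v.mean(),w.mean(0),cv2.minAreaRect(w));L=cv2.fitLine(w,cv2.DIST_L2,0,.01,.01).ravel();print("slot ang",np.degrees(np.arctan2(L[1],L[0])))
print("head proj",proj("side",(656.6,108,70)),"collar proj",proj("side",(655.5,107.3,171)),proj("side",(655.5,107.3,142)))
f=np.load("side1.npz");P=cloud("side",f["d"])
q=P[178:183,212:221].reshape(-1,3);q=q[q[:,2]<155];L=cv2.fitLine(q[:,:2].astype(np.float32),cv2.DIST_L2,0,.01,.01).ravel();print("blade",len(q),L[2:],np.degrees(np.arctan2(L[1],L[0])))
t=(q[:,:2]-L[2:])@L[:2];print("extent",t.min(),t.max(),"mid",L[2:]+L[:2]*(t.min()+t.max())/2,"z",q[:,2].min(),q[:,2].max())
f=np.load("side1.npz");print(f["im"].max(2)[170:188,203:228].astype(int))
E
```

```text
26 216.80769230769232 198.07692307692307 [658.2 107.3] ((657.840087890625, 106.87387084960938), (26.067520141601562, 6.522189140319824), 67.37523651123047)
slot ang 67.3657
head proj [217.2 198.5] collar proj [214.4 170.6] [215.4 179.1]
blade 38 [665.3  90.2] -58.47713
extent -26.24820375254801 98.52725260437677 mid [684.1  59.4] z -3.1170981729842424 149.23178515990855
[[182 188 176   0   1   5   5   0  19  23   1  38  38  19  11  44  50  71
   67  59  52  50 113 183 174]
 [179 183 201  29   7   3  17  12   6  11   1   0  20  29  52  66  63  55
   56  57  50  47 133 184 175]
 [180 182 195  89   0   8   8  13  10   0   0  23  55  40  68  58  61  63
   56  62  56  45 172 182 176]
 [176 176 188 108  60  10  17   2   0  28  44  56  69  58  63  63  62  64
   59  56  42  77 193 181 179]
 [173 174 186 151 111  54   9  19  18  49  66  64  60  58  60  57  54  59
   53  49  80 153 182 175 177]
 [171 174 180 184 155  69  34  77  48  59  63  54  51  55  62  69  60  54
   50  81 155 185 171 174 182]
 [174 173 175 183 192 142  80  82  54  55  74  62  59  68  62  73  57  46
   87 160 185 179 171 1
[... 463 characters left out ...]
62 101  42  41  42  45  76 138 143 155
  151 151 149 156 152 151 152]
 [179 177 171 171 183 171 152 158 166 100  33  39  77 114 134 159 156 150
  152 154 154 153 155 162 155]
 [180 178 172 175 167 152 149 151 155 124  89  70 141 166 148 151 148 150
  159 154 149 150 155 153 156]
 [177 181 176 181 142 152 152 151 151 162 145 134 168 154 149 151 147 153
  151 151 151 150 151 150 151]
 [174 179 176 180 152 152 151 155 157 151 154 161 160 154 154 152 153 148
  154 153 148 149 146 153 157]
 [180 175 183 173 151 150 150 149 153 150 149 153 154 159 154 150 147 150
  153 151 152 150 151 153 158]
 [175 179 166 151 152 153 153 150 150 149 146 148 155 154 157 154 148 144
  156 155 152 156 151 144 146]]
```

```bash
python3 -c "
from h import *; to(656.3,105.3,152,67)"
```

```text
units [ 0.025  1.456 -0.033] yaw -0.178 | pos [654.8 105.  210.3] yaw 65.9 clock 6.1333 F [ 0.2  0.8 -2.6] w 0.177 q6 -1.1 tilt 0.17
```

```bash
python3 -m jog '0.03 0.1 -0.03 -0.2 1; 0.03 0.4 -0.03 -0.2 1; 0.03 0.7 -0.03 -0.2 1; 0.03 1 -0.03 -0.2 1; 0.03 1.2 -0.03 -0.2 1; 0.03 1.35 -0.03 -0.2 1; 0.03 1.45 -0.03 -0.2 1; 0.03 1.45 -0.03 -0.2 1; 0.03 1.45 -0.03 -0.2 1; 0.03 1.45 -0.03 -0.2 1';  python3 - <<'E'
from h import *
to(656.3,105.3,137,67)
im,d=get_image("side");np.savez("side2.npz",im=im,d=d)
a=cv2.resize(im[165:215,190:250],(720,600),interpolation=cv2.INTER_CUBIC)
cv2.imwrite("pics/i.png",cv2.convertScaleAbs(a,alpha=1.7))
E
```

```text
clock: 6.97
ee_pos: [656.8, 105.6, 153.0]
tool_rot: [-1.57, 0.002, 1.172]
wrist_force: [0.4, 0.0, -1.0]
gripper_width: 0.176
units [-0.01   0.399  0.008] yaw 0.024 | pos [656.8 105.6 153. ] yaw 67.1 clock 6.9667 F [ 0.4  0.  -1. ] w 0.176 q6 -1.12 tilt 0.11
```

View pics/i.png

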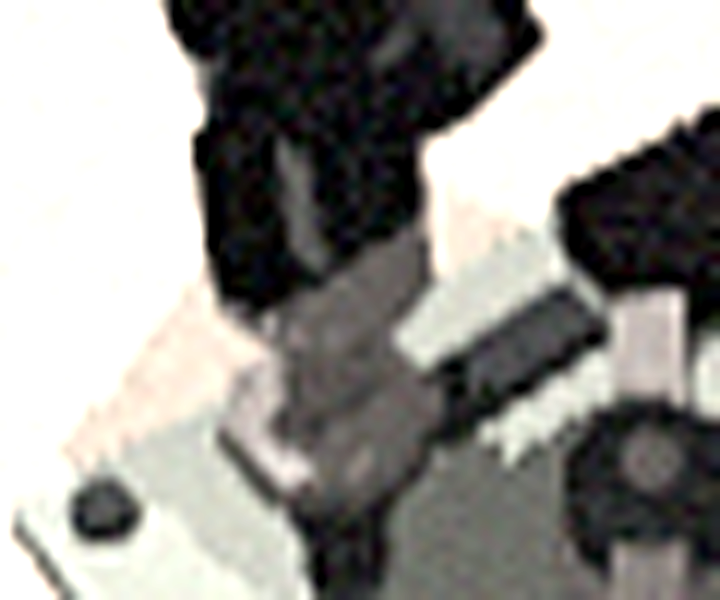

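The blade sits over the slot in the side view, with its bottom edge roughly between crop (280,430) and (390,370), over the middle of the head. I'll lower it gently and watch the force.

```bash
python3 -m jog '0 0.04 0 0 1; 0 0.08 0 0 1; 0 0.12 0 0 1; 0 0.16 0 0 1; 0 0.2 0 0 1; 0 0.23 0 0 1; 0 0.25 0 0 1; 0 0.25 0 0 1; 0 0.25 0 0 1; 0 0.25 0 0 1'; python3 -c "
from h import *; to(656.3,105.3,137,67)"
```

```text
clock: 7.85
ee_pos: [656.8, 105.6, 143.1]
tool_rot: [-1.57, 0.002, 1.172]
wrist_force: [-1.1, -0.7, -1.5]
gripper_width: 0.18
units [-0.011  0.152  0.01 ] yaw 0.023 | pos [656.8 105.6 143.1] yaw 67.1 clock 7.85 F [-1.1 -0.7 -1.5] w 0.18 q6 -1.12 tilt 0.1
```

```bash
python3 -m jog '0 0.02 0 0 1; 0 0.04 0 0 1; 0 0.06 0 0 1; 0 0.08 0 0 1; 0 0.1 0 0 1; 0 0.12 0 0 1; 0 0.13 0 0 1; 0 0.13 0 0 1; 0 0.13 0 0 1; 0 0.13 0 0 1'; python3 -c "
from h import *; to(656.3,105.3,137,67)"
```

```text
clock: 8.68
ee_pos: [656.8, 105.6, 137.9]
tool_rot: [-1.57, 0.002, 1.172]
wrist_force: [-0.3, -0.3, -1.8]
gripper_width: 0.185
units [-0.012  0.023  0.009] yaw 0.023 | pos [656.8 105.6 137.9] yaw 67.1 clock 8.6833 F [-0.3 -0.3 -1.8] w 0.185 q6 -1.12 tilt 0.1
```

```bash
python3 -m jog '0 0.02 0 0 1; 0 0.04 0 0 1; 0 0.05 0 0 1; 0 0.06 0 0 1; 0 0.07 0 0 1; 0 0.07 0 0 1; 0 0.07 0 0 1; 0 0.07 0 0 1; 0 0.07 0 0 1; 0 0.07 0 0 1'; python3 - <<'E'
from h import *
to(656.3,105.3,137,157)
im,d=get_image("side");np.savez("side3.npz",im=im,d=d)
P=cloud("side",d)
a=cv2.resize(im[165:215,190:250],(720,600),interpolation=cv2.INTER_CUBIC)
cv2.imwrite("pics/j.png",cv2.convertScaleAbs(a,alpha=1.7))
E
```

```text
clock: 9.52
ee_pos: [657.2, 105.6, 137.0]
tool_rot: [-1.572, 0.001, 1.172]
wrist_force: [-2.7, 0.3, 8.6]
gripper_width: 0.179
units [-0.015  0.001  0.017] yaw -14.976 | pos [657.2 105.6 137. ] yaw 67.1 clock 9.5167 F [-2.7  0.3  8.6] w 0.179 q6 -1.12 tilt 0.08
```

View pics/j.png

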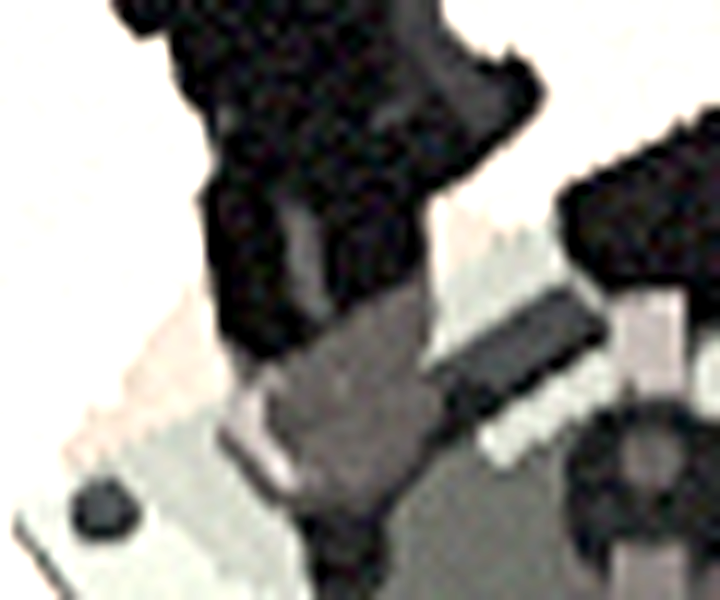

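Contact came at TCP z = 137, exactly the height expected for the slot's bottom, so the blade is in. Next I turn the screw anticlockwise.

```bash
python3 -m jog '0 -0.03 0.01 -0.4 1; 0 -0.03 0.01 -0.9 1; 0 -0.03 0.01 -1.5 1; 0 -0.03 0.01 -2.1 1; 0 -0.03 0.01 -2.7 1; 0 -0.03 0.01 -3.3 1; 0 -0.03 0.01 -3.9 1; 0 -0.03 0.01 -4.5 1; 0 -0.03 0.01 -5 1; 0 -0.03 0.01 -5 1'; python3 -c "
from h import *; to(657,106,137,157); print(telemetry.get_obs()['ft_torque'])"
```

```text
clock: 10.4
ee_pos: [656.7, 105.8, 138.3]
tool_rot: [-1.571, 0.001, 1.696]
wrist_force: [-1.1, -0.6, -1.5]
gripper_width: 0.178
units [ 0.004  0.033 -0.009] yaw -9.969 | pos [656.7 105.8 138.3] yaw 97.2 clock 10.4 F [-1.1 -0.6 -1.5] w 0.178 q6 -1.65 tilt 0.08
[-0.00694669  0.18312832 -0.04938943]
```

```bash
python3 -m jog '0 0 0 -0.6 1; 0 0 0 -1.2 1; 0 0 0 -1.8 1; 0 0 0 -2.4 1; 0 0 0 -3 1; 0 0 0 -3.6 1; 0 0 0 -4.2 1; 0 0 0 -4.8 1; 0 0 0 -5.4 1; 0 0 0 -6 1'; python3 -c "
from h import *; to(657,106,137,157); print(telemetry.get_obs()['ft_torque'])"; python3 -m jog '0 0 0 -0.5 1; 0 0 0 -1 1; 0 0 0 -1.5 1; 0 0 0 -2 1; 0 0 0 -2.5 1; 0 0 0 -3 1; 0 0 0 -3.4 1; 0 0 0 -3.7 1; 0 0 0 -3.7 1; 0 0 0 -3.7 1'; python3 -c "
from h import *; to(657,106,137,157); print(telemetry.get_obs()['ft_torque'])"
```

```text
clock: 11.23
ee_pos: [656.8, 105.7, 138.4]
tool_rot: [-1.57, 0.002, 2.326]
wrist_force: [-0.5, -1.0, -1.6]
gripper_width: 0.177
units [ 0.003  0.034 -0.009] yaw -3.956 | pos [656.8 105.7 138.4] yaw 133.3 clock 11.2333 F [-0.5 -1.  -1.6] w 0.177 q6 -2.28 tilt 0.09
[-0.026832    0.03191809 -0.0744475 ]
clock: 12.07
ee_pos: [656.9, 105.7, 138.4]
tool_rot: [-1.57, 0.001, 2.712]
wrist_force: [0.3, 0.8, -1.7]
gripper_width: 0.177
units [ 0.002  0.034 -0.008] yaw -0.273 | pos [656.9 105.7 138.4] yaw 155.4 clock 12.0667 F [ 0.3  0.8 -1.7] w 0.177 q6 -2.66 tilt 0.1
[-0.010625   -0.10505547 -0.06697233]
```

```bash
python3 -m jog '0 0 0 -0.3 1; 0 0 0 -0.6 1; 0 0 0 -0.9 1; 0 0 0 -1.2 1; 0 0 0 -1.4 1; 0 0 0 -1.6 1; 0 0 0 -1.8 1; 0 0 0 -1.8 1; 0 0 0 -1.8 1; 0 0 0 -1.8 1'; python3 - <<'E'
from h import *
to(657,106,137,157); print(telemetry.get_obs()['ft_torque'])
im,d=get_image("side")
cv2.imwrite("pics/k.png",cv2.convertScaleAbs(cv2.resize(im[160:285,185:320],(648,600),interpolation=cv2.INTER_CUBIC),alpha=1.7))
E
```

```text
clock: 12.9
ee_pos: [657.0, 105.6, 138.4]
tool_rot: [-1.57, 0.001, 2.899]
wrist_force: [-0.1, -0.3, -1.0]
gripper_width: 0.178
units [ 0.003  0.035 -0.01 ] yaw 1.521 | pos [657.  105.6 138.4] yaw 166.1 clock 12.9 F [-0.1 -0.3 -1. ] w 0.178 q6 -2.85 tilt 0.11
[-0.04523134 -0.03679378 -0.36374264]
```

View pics/k.png

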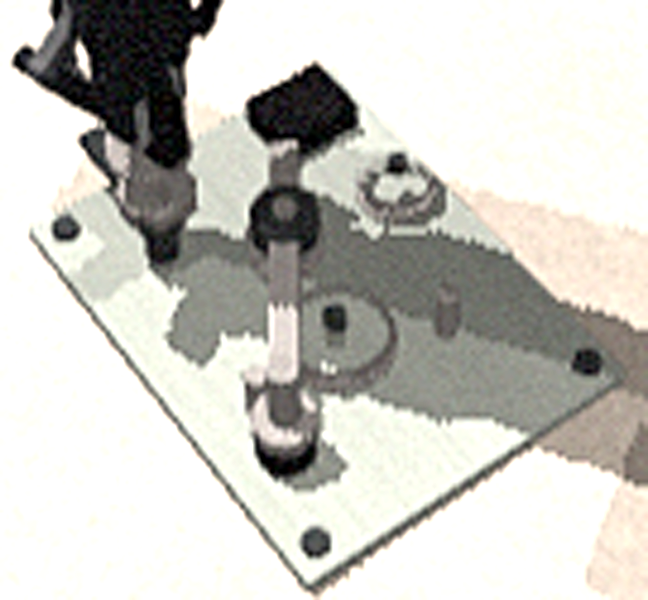

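Torque rose to 0.36 N·m at 166°, so the screw is at its stop, and the picture shows the bar swung clear of the tail to crop (95,150). I'll ease back within the play and lift out.

```bash
python3 -m jog '0 0 0 0.4 1; 0 0 0 0.8 1; 0 0 0 0.9 1; 0 -0.1 0 0.9 1; 0 -0.3 0 0.9 1; 0 -0.5 0 0.9 1; 0 -0.8 0 0.9 1; 0 -1.2 0 0.9 1; 0 -1.6 0 0.9 1; 0 -1.8 0 0.9 1'; python3 - <<'E'
from h import *
to(537,-296.8,200,31.5)
im,d=get_image("side");np.savez("side4.npz",im=im,d=d)
E
```

```text
clock: 13.78
ee_pos: [658.2, 105.7, 214.1]
tool_rot: [-1.571, 0.005, 2.806]
wrist_force: [0.1, -0.3, -1.0]
gripper_width: 0.18
units [-0.456  0.351 10.499] yaw 21.542 | pos [658.2 105.7 214.1] yaw 160.8 clock 13.7833 F [ 0.1 -0.3 -1. ] w 0.18 q6 -2.76 tilt 0.31
```

```bash
python3 -m jog '0 0 0.4 0.6 1; 0 0 1.1 1.6 1; -0.1 0 1.9 2.7 1; -0.1 0.1 2.7 3.8 1; -0.2 0.1 3.6 4.9 1; -0.2 0.1 4.5 6 1; -0.3 0.2 5.4 7.1 1; -0.3 0.2 6.3 8.2 1; -0.3 0.2 7.2 9.3 1; -0.3 0.3 8 10.4 1'; python3 -c "
from h import *
to(537,-296.8,200,31.5)"
```

```text
clock: 14.67
ee_pos: [564.0, -202.5, 203.4]
tool_rot: [-1.578, 0.003, 1.71]
wrist_force: [0.2, -0.3, -0.6]
gripper_width: 0.177
units [-2.241  0.085  0.996] yaw 11.082 | pos [ 564.  -202.5  203.4] yaw 98.0 clock 14.6667 F [ 0.2 -0.3 -0.6] w 0.177 q6 -2.18 tilt 0.48
```

```bash
python3 -m jog '-0.4 0 0.2 1.1 1; -0.9 0 0.4 2.2 1; -1.3 0 0.6 3.3 1; -1.7 0.1 0.8 4.4 1; -2 0.1 0.9 5.5 1; -2.2 0.1 1 6.6 1; -2.24 0.1 1 7.7 1; -2.24 0.1 1 8.8 1; -2.24 0.1 1 9.9 1; -2.24 0.1 1 10.7 1'; python3 -c "
from h import *
to(537,-296.8,150,31.5)"
```

```text
clock: 15.5
ee_pos: [536.6, -296.9, 199.3]
tool_rot: [-1.577, -0.005, 0.584]
wrist_force: [0.1, 0.4, -1.3]
gripper_width: 0.178
units [0.004 1.232 0.005] yaw 0.331 | pos [ 536.6 -296.9  199.3] yaw 33.5 clock 15.5 F [ 0.1  0.4 -1.3] w 0.178 q6 -1.21 tilt 0.46
```

```bash
python3 -m jog '0 0.2 0 0.1 1; 0 0.5 0 0.2 1; 0 0.8 0 0.3 1; 0 1.1 0 0.33 1; 0 1.25 0 0.33 1; 0 1.35 0 0.33 1; 0 1.35 0 0.33 1; 0 1.35 0 0.33 1; 0 1.35 0 0.33 1; 0 1.35 0 0.33 1'; python3 - <<'E'
from h import *
to(537,-296.8,93,31.5)
im,d=get_image("side")
cv2.imwrite("pics/l.png",cv2.convertScaleAbs(cv2.resize(im[75:150,275:365],(720,600),interpolation=cv2.INTER_CUBIC),alpha=1.7))
P=cloud("side",d);np.set_printoptions(precision=1,suppress=True)
m0=np.hypot(P[...,0]-537,P[...,1]+295)<26
for r in range(105,132):
    c=np.nonzero(m0[r]&(P[r,:,2]>54)&(P[r,:,2]<115))[0]
    if len(c): print(r,c.min(),c.max(),P[r,c].mean(0),P[r,c].std(0))
print(proj("side",(536.2,-294.2,50)),proj("side",(536.2,-294.2,70)))
E
```

```text
clock: 16.33
ee_pos: [537.5, -297.3, 146.1]
tool_rot: [-1.578, -0.006, 0.55]
wrist_force: [0.3, 0.3, -1.5]
gripper_width: 0.176
units [-0.011  1.326  0.027] yaw 0.003 | pos [ 537.5 -297.3  146.1] yaw 31.5 clock 16.3333 F [ 0.3  0.3 -1.5] w 0.176 q6 -1.18 tilt 0.53
105 314 329 [ 534.3 -289.1  111.4] [11.6  6.9  1.5]
106 314 329 [ 533.9 -289.2  107.9] [12.   5.7  1.8]
107 315 328 [ 532.5 -285.   107.8] [10.5  4.9  1.4]
108 315 328 [ 531.2 -281.9  106.9] [10.3  6.   2.4]
109 317 327 [ 528.6 -279.1  106.3] [8.1 4.7 2. ]
110 319 325 [ 527.7 -277.   104.5] [5.4 2.6 1.9]
111 318 323 [ 535.4 -292.5   86.7] [4.9 4.7 3.9]
112 317 324 [ 535.  -292.8   82.9] [5.8 4.9 2.5]
113 317 323 [ 536.4 -294.1   77.7] [5.1 3.5 1.2]
114 316 323 [ 537.2 -293.4   74.2] [6.  3.4 1.4]
115 316 323 [ 536.9 -293.9   70.2] [6.2 3.4 2. ]
117 318 318 [ 542.4 -301.8   54.6] [0. 0. 0.]
[318.9 120.3] [319.7 115.1]
```

View pics/l.png

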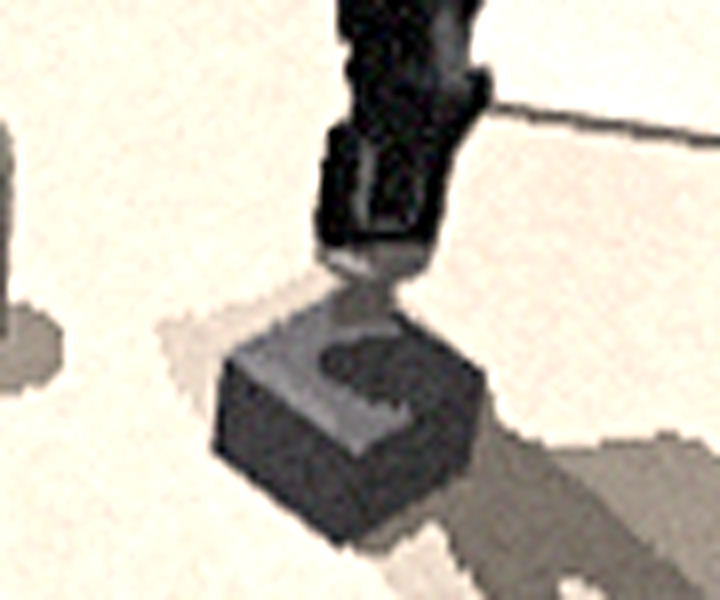

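The blade is at crop (365,310) above the hole at about (375,370), roughly 2 mm off in the jaw direction. I'll correct that and lower it.

```bash
python3 -m jog '-0.01 0 0.02 0 1; -0.01 0.1 0.04 0 1; -0.01 0.2 0.04 0 1; -0.01 0.3 0.04 0 1; -0.01 0.4 0.04 0 1; -0.01 0.5 0.04 0 1; -0.01 0.6 0.04 0 1; -0.01 0.7 0.04 0 1; -0.01 0.75 0.04 0 1; -0.01 0.75 0.04 0 1'; python3 -c "
from h import *
to(536.3,-295.9,93,31.5)"
```

```text
clock: 17.22
ee_pos: [536.2, -296.0, 115.2]
tool_rot: [-1.577, -0.005, 0.55]
wrist_force: [-0.2, 0.6, -1.1]
gripper_width: 0.179
units [0.001 0.556 0.004] yaw 0.003 | pos [ 536.2 -296.   115.2] yaw 31.5 clock 17.2167 F [-0.2  0.6 -1.1] w 0.179 q6 -1.18 tilt 0.47
```

Free entry: the blade end is already below the block's top. I'll go on down to the collar.

```bash
python3 -m jog '0 0.1 0 0 1; 0 0.2 0 0 1; 0 0.3 0 0 1; 0 0.4 0 0 1; 0 0.46 0 0 1; 0 0.5 0 0 1; 0 0.53 0 0 1; 0 0.55 0 0 1; 0 0.56 0 0 1; 0 0.56 0 0 1'; python3 -c "
from h import *
to(536.3,-295.9,93,31.5)"
```

```text
clock: 18.05
ee_pos: [536.3, -296.1, 93.4]
tool_rot: [-1.577, -0.005, 0.55]
wrist_force: [-1.4, 1.2, 3.3]
gripper_width: 0.175
units [0.001 0.009 0.004] yaw 0.003 | pos [ 536.3 -296.1   93.4] yaw 31.5 clock 18.05 F [-1.4  1.2  3.3] w 0.175 q6 -1.18 tilt 0.48
```

```bash
python3 -m jog '0 0 0 0 0.7; 0 0 0 0 0.6; 0 0 0 0 0.4; 0 0 0 0 0.2; 0 0 0 0 0; 0 0 0 0 0; 0 0 0 0 0; 0 0 0 0 0; 0 0 0 0 0; 0 0 0 0 0'; python3 -m jog '0 -0.1 0 0 0; 0 -0.4 0 0 0; 0 -0.8 0 0 0; 0 -1.2 0 0 0; 0 -1.6 0 0 0; 0 -2 0 0 0; 0 -2.4 0 0 0; 0 -2.8 0 0 0; 0 -3 0 0 0; 0 -3 0 0 0'; python3 - <<'E'
from h import *
np.set_printoptions(precision=1,suppress=True)
im,d=get_image("side");P=cloud("side",d).reshape(-1,3)
m=(np.hypot(P[:,0]-536,P[:,1]+295)<40)&(P[:,2]>62)&(P[:,2]<110);k=P[m];print("key",cv2.minAreaRect(k[:,:2].astype(np.float32)),np.percentile(k[:,2],[5,50,98]))
for n in("side4","side0","top0"):
    f=np.load(n+".npz");P=cloud(n[:-1],f["d"]).reshape(-1,3)
    m=(np.hypot(P[:,0]-541,P[:,1]-190)<35)&(P[:,2]>58)&(P[:,2]<98);k=P[m]
    for lo,hi in((58,70),(70,82),(82,88.5),(88.5,97)):
        q=k[(k[:,2]>=lo)&(k[:,2]<hi)]
        if len(q):print(n,lo,len(q),q.mean(0),q.min(0),q.max(0))
    m=(np.hypot(P[:,0]-592,P[:,1]-84)<14)&(P[:,2]>52)&(P[:,2]<80);k=P[m];print("hub",len(k),cv2.minAreaRect(k[:,:2].astype(np.float32)),k[:,2].mean())
to(540,190,200,0)
E
```

```text
clock: 18.88
ee_pos: [536.3, -296.0, 93.3]
tool_rot: [-1.577, -0.005, 0.55]
wrist_force: [0.7, 0.4, -0.5]
gripper_width: 1.004
clock: 19.72
ee_pos: [536.6, -296.6, 216.4]
tool_rot: [-1.581, -0.007, 0.55]
wrist_force: [0.8, -0.6, 0.0]
gripper_width: 1.001
key ((534.40576171875, -292.3777770996094), (44.554405212402344, 20.37354850769043), 30.881298065185547) [ 65.6  87.3 102.4]
side4 58 21 [539.5 195.8  64.5] [535.4 187.5  58.1] [546.2 199.8  69.6]
side4 70 20 [540.9 196.5  76.3] [535.5 187.5  71.1] [550.2 200.1  81.7]
side4 82 14 [539.7 196.6  85.4] [535.3 187.9  82.1] [549.3 200.1  88.5]
side4 88.5 37 [542.8 192.3  91.8] [535.1 183.8  89.4] [550.2 201.   94.4]
hub 72 ((593.1565551757812, 84.63809204101562), (24.63557243347168, 26.842023849487305), 26.21180534362793) 54.92960111866794
side0 58 21 [540.1 195.9  64.1] [535.5 188.7  58.5] [550.6 200.1  69.6]
side0 70 21 [540.1 196.3  76.5] [535.2 188.6  70.8] [549.5 200.5  81.9]
side0 82 13 [541.4 196.4  84.9] [535.4 188.   82.4] [549.5 199.8  88.1]
side0 88.5 37 [542.6 192.   91.3] [536.  183.5  89.1] [550.  198.9  94.6]
hub 65 ((592.967041015625, 84.36251831054688), (24.358991622924805, 25.860902786254883), 8.344810485839844) 54.989961750878976
top0 58 4 [538.3 183.3  63.1] [533.2 180.4  62. ] [543.3 189.2  64.9]
top0 70 4 [534.6 186.1  77.3] [533.3 181.7  75.8] [537.3 190.8  79.5]
top0 82 6 [538.2 187.5  86.9] [535.1 180.8  83.1] [544.  193.3  88.4]
top0 88.5 17 [541.7 187.4  90.8] [534.3 180.8  88.7] [546.7 193.6  93.6]
hub 35 ((590.8523559570312, 84.55742645263672), (23.301433563232422, 25.103303909301758), 12.519623756408691) 55.09730843568169
units [ 6.4  0.3 10.3] yaw 5.254 | pos [ 536.  -296.2  214.7] yaw 31.5 clock 19.7667 F [-0.8 -0.5 -0.9] w 1.003 q6 -1.18 tilt 0.62
```

```bash
python3 - <<'E'
from h import *
np.set_printoptions(precision=0,suppress=True)
for n in("side0","top0"):
    f=np.load(n+".npz");P=cloud(n[:-1],f["d"])
    m=((np.hypot(P[...,0]-570,P[...,1]-100)<170)&(P[...,2]>47)&(P[...,2]<110)).astype(np.uint8)
    k,l,s,c=cv2.connectedComponentsWithStats(m)
    for i in range(1,k):
        q=P[l==i]
        if len(q)>3: print(n,len(q),q.min(0),q.max(0),np.percentile(q[:,2],90))
to(543,189,200,-64.5)
E
python3 -m jog '0.2 0 0.4 0.5 0; 0.7 0 1.1 1.5 0; 1.2 0.1 1.9 2.6 0; 1.7 0.1 2.7 3.7 0; 2.2 0.1 3.5 4.8 0; 2.7 0.1 4.3 5.9 0; 3.2 0.2 5.1 7 0; 3.7 0.2 5.9 8.1 0; 4.2 0.2 6.7 9.2 0; 4.7 0.2 7.5 10.3 0'; python3 -c "
from h import *
to(543,189,170,-64.5)"
```

```text
side0 853 [527.  39.  47.] [677. 208.  95.] 71.32539684342066
side0 9 [496.  88.  47.] [507.  97.  49.] 49.060674133657336
top0 509 [526.  35.  47.] [676. 202.  94.] 70.09211479275487
units [ 6.  0. 10.] yaw 16.004 | pos [ 536. -296.  215.] yaw 31.5 clock 19.7667 F [-1. -0. -1.] w 1.003 q6 -1.18 tilt 0.62
clock: 20.6
ee_pos: [538.5, 58.3, 204.3]
tool_rot: [-1.57, -0.009, -0.53]
wrist_force: [0.6, 0.3, -0.3]
gripper_width: 1.003
units [-1.562  0.844  2.876] yaw 5.687 | pos [538.5  58.3 204.3] yaw -30.4 clock 20.6 F [ 0.6  0.3 -0.3] w 1.003 q6 0.5 tilt 0.52
```

```bash
python3 -m jog '-0.4 0.1 0.7 1.1 0; -0.8 0.3 1.4 2.2 0; -1.1 0.4 2 3.3 0; -1.4 0.5 2.5 4.4 0; -1.5 0.6 2.8 5.4 0; -1.56 0.7 2.87 5.69 0; -1.56 0.8 2.87 5.69 0; -1.56 0.84 2.87 5.69 0; -1.56 0.84 2.87 5.69 0; -1.56 0.84 2.87 5.69 0'; python3 -c "
from h import *
to(543,189,80,-64.5)"
```

```text
clock: 21.43
ee_pos: [542.8, 188.1, 169.8]
tool_rot: [-1.566, -0.007, -1.127]
wrist_force: [0.1, 0.2, 1.2]
gripper_width: 1.002
units [-0.035  2.246  0.005] yaw -0.007 | pos [542.8 188.1 169.8] yaw -64.5 clock 21.4333 F [0.1 0.2 1.2] w 1.002 q6 1.33 tilt 0.49
```

```bash
python3 -m jog '-0.03 0.3 0 0 0; -0.03 0.7 0 0 0; -0.03 1.1 0 0 0; -0.03 1.4 0 0 0; -0.03 1.7 0 0 0; -0.03 1.95 0 0 0; -0.03 2.1 0 0 0; -0.03 2.15 0 0 0; -0.03 2.15 0 0 0; -0.03 2.15 0 0 0'; python3 - <<'E'
from h import *
to(543,189,82,-64.5)
im,d=get_image("side")
cv2.imwrite("pics/m.png",cv2.convertScaleAbs(cv2.resize(im[180:280,185:305],(720,600),interpolation=cv2.INTER_CUBIC),alpha=1.7))
E
```

```text
clock: 22.27
ee_pos: [543.3, 188.8, 84.3]
tool_rot: [-1.565, -0.007, -1.127]
wrist_force: [0.7, -0.1, -0.4]
gripper_width: 1.002
units [-0.009  0.058 -0.004] yaw -0.008 | pos [543.3 188.8  84.3] yaw -64.6 clock 22.2667 F [ 0.7 -0.1 -0.4] w 1.002 q6 1.34 tilt 0.52
```

View pics/m.png

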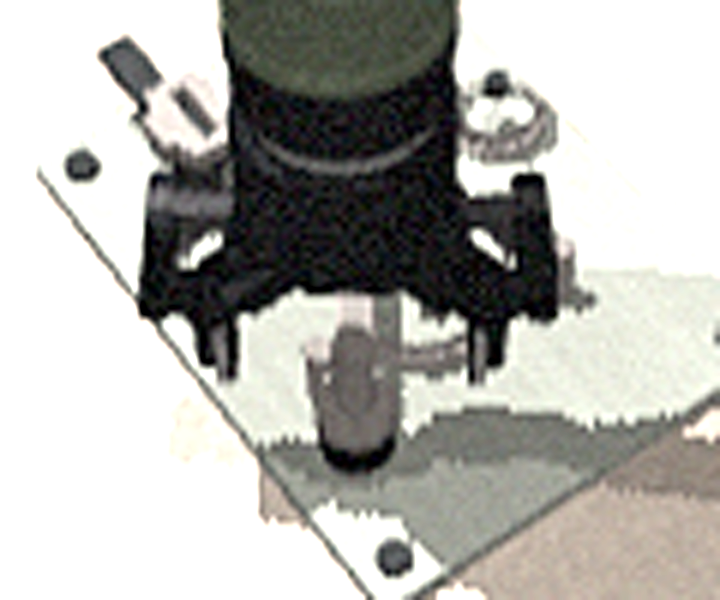

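The peg is at about (350,350), midway between the open fingers at (225,375) and (485,375), and the screw's bar points clear at (130,65). I'll close on it.

```bash
python3 -m jog '0 0.04 0 0 0.3; 0 0.04 0 0 0.6; 0 0.04 0 0 0.8; 0 0.04 0 0 1; 0 0.04 0 0 1; 0 0.04 0 0 1; 0 0.04 0 0 1; 0 0.04 0 0 1; 0 0.04 0 0 1; 0 0.04 0 0 1'; python3 - <<'E'
from h import *
to(543,189,82,-64.5)
from math import *
px,py=592.5,82
o=telemetry.get_obs();p=o["ee_pos"];r=hypot(p[0]-px,p[1]-py);a0=atan2(p[1]-py,p[0]-px);print(r,degrees(a0))
for da in (.15,.3,.45,.6,.75,.9,.95):
    print(da);to(px+120*cos(a0+da)+(r-120)*cos(a0),py+120*sin(a0+da)+(r-120)*sin(a0),p[2],-64.6+degrees(da))
E
```

```text
clock: 23.15
ee_pos: [543.0, 188.7, 83.1]
tool_rot: [-1.566, -0.007, -1.127]
wrist_force: [-3.4, -0.2, 4.6]
gripper_width: 0.167
units [-0.007  0.028  0.003] yaw -0.008 | pos [543.  188.7  83.1] yaw -64.6 clock 23.15 F [-3.4 -0.2  4.6] w 0.167 q6 1.34 tilt 0.52
117.60762963675373 114.89029840152784
0.15
units [ 0.029 -0.002 -0.449] yaw -1.424 | pos [543.  188.7  83.1] yaw -64.6 clock 23.15 F [-3.4 -0.2  4.6] w 0.167 q6 1.34 tilt 0.52
0.3
units [ 0.125 -0.004 -0.888] yaw -2.857 | pos [543.  188.7  83.1] yaw -64.6 clock 23.15 F [-3.4 -0.2  4.6] w 0.167 q6 1.34 tilt 0.52
0.45
units [ 0.286 -0.005 -1.308] yaw -4.289 | pos [543.  188.7  83.1] yaw -64.6 clock 23.15 F [-3.4 -0.2  4.6] w 0.167 q6 1.34 tilt 0.52
0.6
units [ 0.507 -0.005 -1.699] yaw -5.721 | pos [543.  188.7  83.1] yaw -64.6 clock 23.15 F [-3.4 -0.2  4.6] w 0.167 q6 1.34 tilt 0.52
0.75
units [ 0.785 -0.005 -2.053] yaw -7.154 | pos [543.  188.7  83.1] yaw -64.6 clock 23.15 F [-3.4 -0.2  4.6] w 0.167 q6 1.34 tilt 0.52
0.9
units [ 1.112 -0.004 -2.361] yaw -8.586 | pos [543.  188.7  83.1] yaw -64.6 clock 23.15 F [-3.4 -0.2  4.6] w 0.167 q6 1.34 tilt 0.52
0.95
units [ 1.231 -0.004 -2.452] yaw -9.064 | pos [543.  188.7  83.1] yaw -64.6 clock 23.15 F [-3.4 -0.2  4.6] w 0.167 q6 1.34 tilt 0.52
```

```bash
python3 -m jog '0 0 -0.15 -0.5 1; 0.01 0 -0.3 -1 1; 0.03 0 -0.45 -1.4 1; 0.06 0 -0.6 -1.9 1; 0.09 0 -0.75 -2.4 1; 0.13 0 -0.9 -2.9 1; 0.18 0 -1.03 -3.3 1; 0.23 0 -1.17 -3.8 1; 0.29 0 -1.31 -4.3 1; 0.29 0 -1.31 -4.3 1'; python3 - <<'E'
from h import *
from math import *
px,py=592.5,82
o=telemetry.get_obs();p=o["ee_pos"];r=hypot(p[0]-px,p[1]-py);a=atan2(p[1]-py,p[0]-px);print(r,degrees(a))
A0=radians(114.9)
for da in (.6,.75,.87,.9,.93):
    print(da);to(px+120*cos(A0+da)-2.4*cos(A0),py+120*sin(A0+da)-2.4*sin(A0),83,-64.6+degrees(da))
E
```

```text
clock: 23.98
ee_pos: [502.1, 155.3, 83.2]
tool_rot: [-1.567, -0.011, -0.676]
wrist_force: [4.9, 0.2, -4.1]
gripper_width: 0.165
116.36812112737157 140.93866406721628
0.6
units [-0.008  0.004 -0.461] yaw -1.423 | pos [502.1 155.3  83.2] yaw -38.8 clock 23.9833 F [ 4.9  0.2 -4.1] w 0.165 q6 0.84 tilt 0.68
0.75
units [ 0.088  0.004 -0.901] yaw -2.855 | pos [502.1 155.3  83.2] yaw -38.8 clock 23.9833 F [ 4.9  0.2 -4.1] w 0.165 q6 0.84 tilt 0.68
0.87
units [ 0.212  0.004 -1.239] yaw -4.001 | pos [502.1 155.3  83.2] yaw -38.8 clock 23.9833 F [ 4.9  0.2 -4.1] w 0.165 q6 0.84 tilt 0.68
0.9
units [ 0.249  0.004 -1.321] yaw -4.287 | pos [502.1 155.3  83.2] yaw -38.8 clock 23.9833 F [ 4.9  0.2 -4.1] w 0.165 q6 0.84 tilt 0.68
0.93
units [ 0.288  0.004 -1.401] yaw -4.574 | pos [502.1 155.3  83.2] yaw -38.8 clock 23.9833 F [ 4.9  0.2 -4.1] w 0.165 q6 0.84 tilt 0.68
```

Moving freely with small forces, so I continue to near the stop.

```bash
python3 -m jog '0 0 -0.15 -0.5 1; 0 0 -0.3 -0.9 1; 0 0 -0.46 -1.4 1; 0.03 0 -0.6 -1.9 1; 0.06 0 -0.75 -2.4 1; 0.09 0 -0.9 -2.9 1; 0.13 0 -1.02 -3.3 1; 0.17 0 -1.13 -3.6 1; 0.21 0 -1.24 -4 1; 0.21 0 -1.24 -4 1'; python3 - <<'E'
from h import *
to(475,110,83,-13)
o=telemetry.get_obs();print(o["ft_torque"])
E
```

```text
clock: 24.82
ee_pos: [480.7, 111.5, 83.3]
tool_rot: [-1.569, -0.016, -0.259]
wrist_force: [7.4, 2.1, -9.0]
gripper_width: 0.169
units [-0.127  0.006 -0.073] yaw -0.304 | pos [480.7 111.5  83.3] yaw -14.8 clock 24.8167 F [ 7.4  2.1 -9. ] w 0.169 q6 0.34 tilt 0.95
[ 0.34377013 -1.29594722 -0.1641417 ]
```

```bash
python3 -m jog '0.03 0 -0.03 -0.1 1; 0.05 0 -0.06 -0.2 1; 0.06 0 -0.09 -0.3 1; 0.07 0 -0.12 -0.4 1; 0.07 0 -0.15 -0.5 1; 0.07 0 -0.15 -0.5 1; 0.07 0 -0.15 -0.5 1; 0.07 0 -0.15 -0.5 1; 0.07 0 -0.15 -0.5 1; 0.07 0 -0.15 -0.5 1'; python3 - <<'E'
from h import *
to(475,110,83,-13)
o=telemetry.get_obs();print(o["ft_torque"])
E
```

```text
clock: 25.65
ee_pos: [479.6, 106.4, 83.1]
tool_rot: [-1.568, -0.012, -0.207]
wrist_force: [-5.5, 4.1, 5.9]
gripper_width: 0.163
units [-0.131  0.002  0.064] yaw 0.19 | pos [479.6 106.4  83.1] yaw -11.9 clock 25.65 F [-5.5  4.1  5.9] w 0.163 q6 0.28 tilt 0.69
[ 0.78449584  1.15257662 -0.27281836]
```

```bash
python3 -m jog '0 0 -0.03 -0.1 1; -0.01 0 -0.06 -0.2 1; -0.01 0 -0.09 -0.3 1; -0.01 0 -0.12 -0.4 1; -0.01 0 -0.12 -0.4 1; -0.01 0 -0.12 -0.4 1; -0.01 0 -0.12 -0.4 1; -0.01 0 -0.12 -0.4 1; -0.01 0 -0.12 -0.4 1; -0.01 0 -0.12 -0.4 1'; python3 - <<'E'
from h import *
to(475,110,83,-13)
f=np.load("side0.npz")
im,d=get_image("side");np.savez("side5.npz",im=im,d=d)
cv2.imwrite("pics/n.png",cv2.convertScaleAbs(cv2.resize(im[160:285,185:320],(648,600),interpolation=cv2.INTER_CUBIC),alpha=1.7))
E
```

```text
clock: 26.48
ee_pos: [479.9, 105.5, 83.3]
tool_rot: [-1.559, -0.013, -0.162]
wrist_force: [3.4, 14.1, -4.3]
gripper_width: 0.165
units [-0.14   0.006  0.091] yaw 0.617 | pos [479.9 105.5  83.3] yaw -9.3 clock 26.4833 F [ 3.4 14.1 -4.3] w 0.165 q6 0.22 tilt 1.02
```

View pics/n.png

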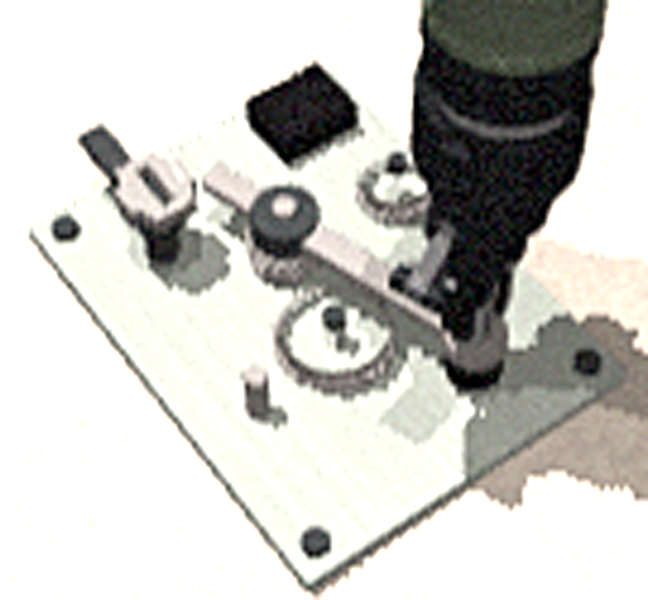

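The arm lies against its stop post, with the peg in the jaws at crop (470,320) and the screw's bar clear at (100,150). The tangential force rose to 14 N against a spring of about 5 N. I'll do last numeric checks before handing in.

```bash
python3 - <<'E'
from h import *
np.set_printoptions(precision=2,suppress=True)
def armang(n):
    P=cloud("side",np.load(n)["d"]).reshape(-1,3)
    r=np.hypot(P[:,0]-593,P[:,1]-84);a=np.degrees(np.arctan2(P[:,1]-84,P[:,0]-593))
    m=(r>20)&(r<85)&(abs(P[:,2]-50)<3)&(a>90)&(a<190);return np.median(a[m]),m.sum()
a0=armang("side0.npz");a1=armang("side5.npz");print(a0,a1,"rad",np.radians(a1[0]-a0[0]))
P=cloud("side",np.load("side5.npz")["d"]).reshape(-1,3)
m=(np.hypot(P[:,0]-536,P[:,1]+294)<40)&(P[:,2]>62)&(P[:,2]<115);k=P[m];print("key",cv2.minAreaRect(k[:,:2].astype(np.float32)),np.percentile(k[:,2],98))
dx,dy=P[:,0]-656.6,P[:,1]-108;r=np.hypot(dx,dy);m=(r>28)&(r<68)&(abs(P[:,2]-48)<8)&(dx>-5);print("bar ang",m.sum(),np.degrees(np.arctan2(dy[m].mean(),dx[m].mean())))
for _ in range(3):
    get_image("side");o=telemetry.get_obs();print(o["clock"],o["wrist_force"],o["dq"],o["ee_pos"])
E
```

```text
(np.float64(112.81586653556626), np.int64(141)) (np.float64(164.69763370886412), np.int64(108)) rad 0.9055076589271591
key ((517.46728515625, -300.1420593261719), (7.179965496063232, 14.452361106872559), 13.16983699798584) 103.33625165959334
bar ang 72 -25.674174517926065
26.5833 [ 4.12 13.58 -5.13] [ 0. -0.  0.  0.  0. -0.] [479.96 105.52  83.3 ]
26.6333 [ 3.42 13.23 -5.2 ] [ 0. -0.  0. -0. -0.  0.] [479.98 105.51  83.31]
26.6833 [ 4.79 12.56 -4.25] [ 0.  0.  0.  0. -0.  0.] [479.93 105.51  83.27]
```

The arm and screw are confirmed. The side view of the key is now hidden by the robot, so I'll check it in the top camera and hand in if it is good.

```bash
python3 - <<'E'
from h import *
im,d=get_image("top");P=cloud("top",d).reshape(-1,3)
m=(np.hypot(P[:,0]-535,P[:,1]+298)<40)&(P[:,2]>62)&(P[:,2]<110);k=P[m]
r=cv2.minAreaRect(k[:,:2].astype(np.float32)) if len(k) else None;print(len(k),r,np.percentile(k[:,2],98) if len(k) else "")
if r and np.hypot(r[0][0]-535.2,r[0][1]+298.1)<6: env.job_done();print("done")
E
```

```text
127 ((533.33642578125, -297.3961181640625), (43.81379699707031, 16.03693389892578), 31.52123260498047) 104.97471343367212
the job is handed in; nothing more can be done
done
```

I turned the lock screw to its stop with the key and stood the key back in its stand. I then swung the tensioner arm to its stop by the peg and handed in while still holding it. The run took about 27 s of the 67 s.

The last checks, with no verdict reported on hand-in:
- **Tensioner arm:** about 0.905 rad by depth measurement. The fingers push with 12–14 N along the swing, and the joint speeds are zero.
- **Lock screw:** the torque rose to 0.36 N·m at the stop. The bar ended at about −26° from roughly −113°, which is about 1.5 rad.
- **Key:** the top camera puts it upright about 2 mm from the stand's axis. The top of its handle is at 105 mm there and at 102 mm in the earlier side view; fully seated would be 102 mm.

- **Key check that failed:** the last side-camera check of the key gave no usable reading because the robot was in the way, so I relied on the top view.
- **Camera disagreement:** the two cameras also differ by about 4 mm in y, so I did the fine fits in the side camera alone and confirmed them by contact force.
- **Bystanders:** I did not measure the rotor, bottle and spanner again at the end. My moves stayed clear of them and no unexpected forces appeared.

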